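Open the double-latched lid of a vial reactor

ROBOT

A 6-joint arm with a two-finger parallel gripper is mounted at the origin on the work surface. World frame = base frame: x ahead of the robot, y to its left, z up, the work surface at z = 0. Lengths are in m, angles in degrees, forces in N, time in s.
With the tool pointing down it reaches from about 0.325 to 0.9 m from the base axis. Payload 3.5 kg.
Tool frame: the origin (TCP) lies at the very end of the fingers, on their centre line; the grasp point (between the pads) lies 19 mm behind it; z points along the fingers, y is the line along which they close (so a half turn about z gives the same grasp; the last joint's range is limited). The gripper opens to 85 mm and grips with 20 to 120 N. Pads are 22 mm wide; open, the fingers measure 114 mm over their backs; the gripper's body (76 mm by 85 mm) begins 54 mm behind the grasp point. The pads swing forward as they close: fully open they stand 13 mm farther back than shut.
Start: joints at [-80.065, 15.837, -1.513, 72.651, 0, 84.076], TCP at [0.171, -0.601, 0.231] pointing down, gripper open.
Joint ranges: [-178.77, 178.77], [-48.84, 107.48], [-61.69, 71.31], [-111.58, 123.2], [-90, 87.43], [-180, 180]. Speed limits (degrees/s): [147.25, 147.25, 180, 180, 180, 180].

INTERFACE

Orientations are given as [roll, pitch, yaw] about the fixed x, y, z axes, in that order (R = Rz(yaw) Ry(pitch) Rx(roll)).
In Python, from bench import manip, vision, spotter gives the robot as it stands.
- The arm moves only by the tool jog_arm, never from a script. Its argument "deltas" is a list of rows, each an object with "fingers": the closure, from 0 (fully open) to 1 (shut); "travel": the shift along the world's x, y, z in m, a list of three; "spin": the turn about the world's z in degrees. In form: [{"fingers": fingers, "travel": [x, y, z], "spin": spin}, ...]. A call has 1 to 8 rows; each row is the pose to reach, as a shift and turn from the pose commanded when the call began; what a row does not reach only later rows make up. A row lasts 1/10 s, in which the tool goes at most 50 mm and 8.59 degrees, less where a joint would pass 70% of its speed; a pose out of reach is approached as far as the arm can. A call with a gripper value outside its range is refused whole. The fingers move at their own pace and stop on an object; the grip force is fixed at half the most. Time passes only in rows, so rows that repeat a pose let the fingers close. It gives the time, the measured TCP pose, the force, the opening and the grip force at its end, in the units of the state.
- manip.state(): the state, without advancing time (a new reading comes with each control period).
- vision.capture(name): name is "side" or "top"; returns the picture (384x512x3 uint8, red, green, blue); there is no depth.
- vision.get_calibration(name): a dict with "camera_matrix" (3x3 intrinsics, pixels), "k1" (the pictures are not rectified: a ray, as slopes to the right and down, at radius r is drawn at 1 + k1 r^2 times it, then the intrinsics apply), "R" (3x3) and "t" (3): a world point X has camera coordinates R X + t. Camera axes: x right, y down, z forward; pixel columns grow to the right and rows downward; lengths in m; the calibration is good to about 2 mm. A picture is of the moment at which its call begins. get_calibration takes no time and is no camera call.
- manip.sign_off(): hands the job in; it is judged then, once.
Trained networks look in the newest picture that a camera, given by its name, has taken for a name from the list of things; names that differ only in an ending like _2 or _b are one class to them, and where a whole thing is asked for, a point or a joint stands for the part that bears it (a point fixed in the world has none). Each returns a list of dicts, best first, with "conf" (0 to 1); they miss things now and then, are a little off and sometimes report something else, mostly with a low value. They report only what shows in the picture. A call takes as long as a camera call.
- spotter.masks_of(camera, label): "region" (384x512 bool, what is visible of it) and "rect" ([left, top, right, bottom] in pixels, round what is visible of it).
- spotter.mark_of(camera, label): "location" ([row, column] in pixels: a listed point, or the origin of a listed thing).
The state is a dict: "clock": time; "q": joint angles; "dq": joint speeds; "effort": joint torques, N m; "tcp_pos": TCP position; "orientation": TCP orientation; "contact_force": force on the tool from outside, world axes, zero at the start; "wrist_torque": the same for the moment, N m; "grip_width": finger opening in m; "grasp_force": force on a finger pad.
Only numpy, scipy, OpenCV 4.12 (cv2) and the standard library are available. Lean on these libraries where they do the work, as an engineer would, in place of code of your own. Each camera call takes 0.05 s, during which the arm holds its last target. There are 200 camera calls.

TASK

Open the grey vial reactor: facing its front lip, slide its orange latch to the left until it is fully open, lift the front lip a little until the lid is held by the hidden safety catch, then reach under the lip, push the yellow catch tongue to the left and lift the lid wide open (past 60 degrees), and leave it standing open by itself. Work gently, never pressing on the lid or the catch with more than about 35 N, and do not push any of the glassware, bottles or instruments around it out of place.

Things in the scene. Friction and masses are not known exactly. Their poses are not given: they have to be found in the camera images.
- case: Grey reactor, fixed: box 195 mm deep (x -95 to +100), 280 wide (y), 120 high, hinged lid. Origin on the bench. Front face looks to its -x, to the robot's right; its +y, 'left' for one facing the front, points towards the robot. The yellow catch tongue, 6 mm thick (y), sticks out of the front face behind the lip at x -121 to -95, z 89 to 119 mm; its y is not measured: between -30 and +60.
- lid (a joint): Lid angle, rad: 0 shut, grows as the lip rises, 1.6 at its stop. Stiff friction hinge: the lid (0.4 kg) stays at any angle; raising takes 5 to 10 N at the lip. With the latch shut it does not lift; with the latch open it lifts to about 0.20 (lip risen 45 mm), where the catch stops it hard and the catch's tongue, covered before, is bare below the lip.
- lid_hinge (a point): Middle of the lid's hinge line, which runs along the case's y; case frame x +90, z +121 mm. Lid plate 10 mm thick, its underside at hinge height when shut (top 131 mm above the bench), 280 mm wide, reaching 220 mm forward of the hinge line (35 mm beyond the box's front face).
- lid_lip (a point): Moves with the lid: middle of the bottom edge of the lip, a skirt 6 mm thick and 280 mm wide hanging 34 mm down from the lid's front edge. When shut at case frame x -127, z +87 mm, with free space below and a 29 mm wide gap between skirt and front face. Raise the lid with a fingertip under this edge, tool tilted about 45 degrees.
- latch (a joint): Travel of the orange slide latch, m: 0 shut, 0.020 fully open at its end stop. It moves towards the case's +y (left), needs 4 to 5 N, stays where it is left, and frees the lid beyond 0.013. It starts between 0 and 0.004.
- latch_top (a point): Centre of the top of the orange thumb block of the latch: block 16 mm (x) by 22 mm (y), standing 18 mm proud of the lid's top, near the lid's front left corner (case frame x -100, y +85 mm when the latch is shut). Push it on its right side.
- catch (a joint): Turn of the hidden catch, rad: 0 at rest, 0.40 at its stop. Pushing its yellow tongue to the left (case +y) near the tongue's end swings it up to 13 mm on a spring: 3 N to start, 9 N at the stop. Beyond 0.22 the lid is free, if it is not pulled up hard against the catch meanwhile. It springs back when let go: keep it pushed while lifting the lip the first 10 mm or so.
- beaker: Glass beaker, 70 mm across, 90 mm high, standing beside the reactor's left end; leave alone. Origin under its middle.
- vial: Small glass vial with black cap, 28 mm across, 55 mm high, behind the reactor's hinge side; leave alone.
- dropper_red: Red dropper bottle, 36 mm across, 85 mm high; leave alone.
- dropper_white: White dropper bottle, 36 mm across, 85 mm high; leave alone.
- photometer: Handheld grey photometer, 190 by 85 by 60 mm, lying on the green mat; leave alone.
- rack: White rack with sample vials, 100 by 210 by 70 mm, on the red mat; leave alone.
- cylinder: Glass measuring cylinder, 68 mm foot, 185 mm high; leave alone.

How it is judged:
By the outcome, as a careful person would: the job done as asked, in the order asked, and still so for the second after the job is handed in, with the robot touching nothing.
It also fails if it takes over 72 s, if anything falls off the work surface, if the arm or the gripper's body presses on something with over 40 N, if the wrist force passes 120 N, or if a joint passes its speed limit or range.

## Working session

There is one attempt and no reset: what is moved stays moved. The work goes in short steps, Python scripts to look and compute and a tool call to move; the robot and the scene stay as the last step left them, time stands still between calls to the robot, and variables do not carry over. Pictures are saved under pics/ and viewed, at most 10 in all, crops included, and the job is handed in when it is done.

Besides the shell and the picture viewer there is one more tool, called after "Emit:" as name(argument=value, ...), one argument or row to a line, values as JSON. jog_arm: Moves the arm, as the interface text tells. Its arguments: {"type":"object","properties":{"deltas":{"type":"array"}},"required":["deltas"]}

```bash
mkdir -p pics; ls
cat > h.py <<'E'
from bench import manip, vision, spotter
import numpy as np, cv2
def cal(c):
    k=vision.get_calibration(c); return np.array(k["camera_matrix"]),k["k1"],np.array(k["R"]),np.array(k["t"])
def ray(c,row,col):
    K,k1,R,t=cal(c)
    p=cv2.undistortPoints(np.array([[[col,row]]],float),K,np.array([k1,0,0,0.]))[0,0]
    return -R.T@t, R.T@np.array([p[0],p[1],1])
def atz(c,row,col,z):
    o,d=ray(c,row,col); return o+d*(z-o[2])/d[2]
def proj(c,X):
    K,k1,R,t=cal(c)
    p=cv2.projectPoints(np.atleast_2d(X).astype(float),cv2.Rodrigues(R)[0],t,K,np.array([k1,0,0,0.]))[0][:,0]
    return p[:,::-1]
def snap(c,n):
    im=vision.capture(c); cv2.imwrite(f"pics/{n}.png",im[:,:,::-1]); return im
E
python3 - <<'E'
from h import *
a=snap("side","s0"); b=snap("top","t0")
cv2.imwrite("pics/both0.png",cv2.resize(np.vstack([a,b])[:,:,::-1],None,fx=.78,fy=.78))
print(manip.state())
for c in("side","top"):
    K,k1,R,t=cal(c); print(c,K[0,0],k1,-R.T@t,R[2])
    for l in("case","lid_hinge","lid_lip","latch_top"):
        print(l,[(np.round(m["location"],1),round(m["conf"],2)) for m in spotter.mark_of(c,l)[:2]])
E
```

```text
pics
{'clock': 0.1, 'q': array([-8.00648657e+01,  1.58734003e+01, -1.59014288e+00,  7.26522972e+01,
       -9.25549287e-04,  8.40759064e+01]), 'dq': array([-0.06321635, -0.15376032,  0.18848598, -0.05378863,  0.01146127,
       -0.05369229]), 'effort': array([ 8.46719231e-04, -4.46709967e+01,  2.96128410e+01,  8.51475023e-03,
       -1.05095444e-05,  3.05208360e-06]), 'tcp_pos': array([ 0.17066096, -0.60050132,  0.23027566]), 'orientation': array([-1.79884683e+02, -1.10353610e-02,  1.58592177e+01]), 'contact_force': array([-0.65530241,  0.07493437, -0.25568089]), 'wrist_torque': array([-0.06796089,  0.01981659,  0.01696973]), 'grasp_force': 0.0, 'grip_width': 0.08581260049349773}
side 426.7213088547698 -0.10086268302421357 [0.21524575 1.14481416 0.78238222] [ 0.24704268 -0.83492365 -0.49180526]
case [(array([229.9, 233.6]), 0.77)]
lid_hinge [(array([210.1, 215.6]), 0.66), (array([185.9, 275.1]), 0.38)]
lid_lip [(array([195.4, 260.3]), 0.97)]
latch_top [(array([184.6, 272.2]), 0.61)]
top 416.26519853546915 -0.04745558243329667 [0.24294653 0.0420753  1.57507499] [ 0.21636884  0.00306763 -0.97630688]
case [(array([189.4, 236.5]), 0.89), (array([179.1, 149.7]), 0.66)]
lid_hinge [(array([174.9, 217.4]), 0.96)]
lid_lip [(array([193.9, 277. ]), 0.65)]
latch_top [(array([213. , 261.1]), 0.58)]
```

View pics/both0.png

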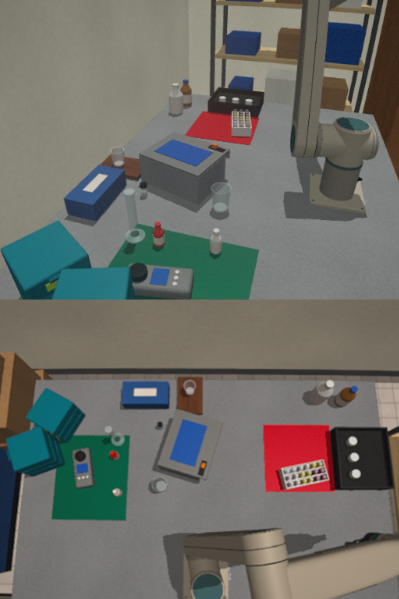

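The picture shows the side view above and the top view below. The reactor has a blue panel, and in the top view its orange latch is near pixel (213, 261). Next I'll fit the case pose.

```bash
cat > fit.py <<'E'
from h import *
from scipy.optimize import least_squares
def rest(p):
    c,s=np.cos(p[2]),np.sin(p[2]); return lambda X:np.c_[np.atleast_2d(X)@np.array([[c,s,0],[-s,c,0],[0,0,1]])+[p[0],p[1],0]]
E
python3 - <<'E'
from fit import *
im={c:cv2.imread(f"pics/{c[0]}0.png") for c in("side","top")}
obs=[]
pts={"case":[0,0,0],"lid_hinge":[.09,0,.121],"lid_lip":[-.127,0,.087],"latch_top":[-.1,.087,.149]}
for c in im:
    for l,X in pts.items():
        m=spotter.mark_of(c,l)
        if m: obs.append((c,l,X,m[0]["location"]))
# orange blob
def res(p):
    return np.concatenate([proj(c,rest(p)(X))[0]-np.array(o) for c,l,X,o in obs])
r=least_squares(res,[.45,-.05,1.3],loss="soft_l1",f_scale=2)
print(r.x,np.degrees(r.x[2])); print([(c,l,np.round(v,1)) for (c,l,_,_),v in zip(obs,res(r.x).reshape(-1,2))])
# refine: lid mask outline (silhouette of whole case) in top view
from_x=r.x
def sil(c,p):
    B=[[x,y,z] for x in(-.095,.1) for y in(-.14,.14) for z in(0,.121)]
    L=[[x,y,z] for x in(-.13,.09) for y in(-.14,.14) for z in(.121,.131)]+[[x,y,.087] for x in(-.13,-.124) for y in(-.14,.14)]
    m=np.zeros((384,512),np.uint8)
    for Q in(B,L):
        h=cv2.convexHull(proj(c,rest(p)(Q))[:,::-1].astype(np.float32)); cv2.fillPoly(m,[np.round(h*16).astype(np.int32)],1,shift=4)
    return m>0
M={}
for c in im:
    k=spotter.masks_of(c,"case"); l=spotter.masks_of(c,"lid"); print(c,[(x["conf"],x["region"].sum()) for x in k],[(x["conf"],x["region"].sum()) for x in l])
    M[c]=k[0]["region"]|l[0]["region"] if k and l else (k or l)[0]["region"]
from scipy.optimize import minimize
f=lambda p:sum((sil(c,p)^M[c]).sum()/M[c].sum() for c in M)
b=minimize(f,from_x,method="Nelder-Mead",options=dict(initial_simplex=from_x+np.array([[0,0,0],[.02,0,0],[0,.02,0],[0,0,.1]])))
print(b.x,np.degrees(b.x[2]),b.fun, f(from_x),[(sil(c,b.x)^M[c]).sum()/M[c].sum() for c in M])
hsv={c:cv2.cvtColor(im[c],cv2.COLOR_BGR2HSV) for c in im}
out=[]
for c in im:
    v=im[c].copy()
    for p,col in((from_x,(0,255,0)),(b.x,(0,0,255))):
        for q in proj(c,rest(p)([[x,y,.131] for x in(-.13,.09) for y in(-.14,.14)]+[[-.1,.085,.149],[-.127,0,.087]]+[[-.095,y,0] for y in (-.14,.14)])):
            cv2.circle(v,(int(round(q[1]*1)),int(round(q[0]))),1,col,-1)
    q=proj(c,rest(b.x)([0,0,.06]))[0].astype(int)
    out.append(cv2.resize(v[q[0]-55:q[0]+55,q[1]-75:q[1]+75],(600,440)[0:2] if 0 else (400,293),interpolation=cv2.INTER_CUBIC))
cv2.imwrite("pics/fit.png",np.vstack(out))
for l in("beaker","vial","cylinder","dropper_red","dropper_white"):
    m=spotter.mark_of("top",l)
    if m: print(l,m[0]["conf"],atz("top",*m[0]["location"],0))
E
```

```text
[0.60632258 0.08333765 1.26879525] 72.69661270894841
[('side', 'case', array([-0.2,  0.4])), ('side', 'lid_hinge', array([-0., -1.])), ('side', 'lid_lip', array([-5.4, -4.1])), ('side', 'latch_top', array([-0.7,  2.4])), ('top', 'case', array([0.7, 5. ])), ('top', 'lid_hinge', array([ 0.4, -0.3])), ('top', 'lid_lip', array([ 1.1, -3. ])), ('top', 'latch_top', array([-0.8, -0.9]))]
side [(0.46, np.int64(55))] [(0.62, np.int64(3723))]
top [(0.57, np.int64(5137))] [(0.8, np.int64(4901))]
[0.60361    0.08446654 1.28993955] 73.90809202297577 1.0520240235494003 1.0887207647108368 [np.float64(1.010204081632653), np.float64(0.04181994191674734)]
beaker 0.73 [0.4155592  0.21413069 0.        ]
vial 0.53 [0.71287756 0.2305509  0.        ]
cylinder 0.68 [0.65163783 0.43811609 0.        ]
dropper_red 0.49 [0.56510745 0.45182387 0.        ]
dropper_white 0.41 [0.38233375 0.40762086 0.        ]
```

View pics/fit.png

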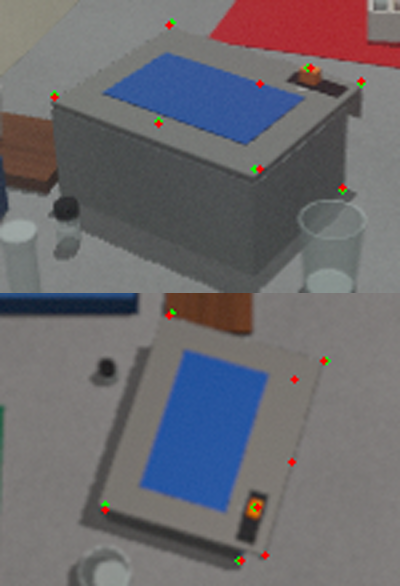

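The reactor fits well: (0.604, 0.084), yaw about 73.7°. The jog can't command tilt, so I'll test what a pose at the limit of reach does in free air.

Emit:
jog_arm(
  deltas=[
    {"fingers":1,"travel":[0,0,0.05],"spin":0},
    {"fingers":1,"travel":[0,0,0.1],"spin":0},
    {"fingers":1,"travel":[0,0,0.15],"spin":0},
    {"fingers":1,"travel":[0,0,0.2],"spin":0},
    {"fingers":1,"travel":[0,0,0.25],"spin":0},
    {"fingers":1,"travel":[0,0,0.3],"spin":0},
    {"fingers":1,"travel":[0,0,0.35],"spin":0},
    {"fingers":1,"travel":[0,0,0.4],"spin":0},
  ],
)

```text
clock: 2.15
tcp_pos: [0.1701, -0.5989, 0.6266]
orientation: [179.2, 0.1, 15.9]
contact_force: [-15.5, 85.0, -4.8]
grip_width: 0.0001
grasp_force: 0.0
```

Emit:
jog_arm(
  deltas=[
    {"fingers":1,"travel":[0,0,0.01],"spin":0},
    {"fingers":1,"travel":[0,0,0.03],"spin":0},
    {"fingers":1,"travel":[0,0,0.06],"spin":0},
    {"fingers":1,"travel":[0,0,0.09],"spin":0},
    {"fingers":1,"travel":[0,0,0.12],"spin":0},
    {"fingers":1,"travel":[0,0,0.15],"spin":0},
    {"fingers":1,"travel":[0,0,0.18],"spin":0},
    {"fingers":1,"travel":[0,0,0.2],"spin":0},
  ],
)

```text
clock: 2.95
tcp_pos: [0.1591, -0.5609, 0.6634]
orientation: [176.3, 0.3, 15.8]
contact_force: [0.2, 0.0, 0.7]
grip_width: -0.0002
grasp_force: 0.0
```

```bash
python3 -c "
from h import *
s=manip.state();print(s)"
```

```text
{'clock': 2.95, 'q': array([-8.05634578e+01,  1.81289777e+01,  5.49778289e+01,  1.23143555e+02,
        9.79233534e-02,  8.35823870e+01]), 'dq': array([-0.53235163, -4.55077605, -4.26478514, -0.12496792, -0.05144798,
       -0.43834824]), 'effort': array([ 5.12982602e-02, -4.12431443e+01,  2.45963788e+01, -4.29661414e-01,
        4.21858655e-03,  5.19688649e-03]), 'tcp_pos': array([ 0.15910584, -0.56085525,  0.66344849]), 'orientation': array([176.30695326,   0.31676403,  15.84711043]), 'contact_force': array([0.20587033, 0.00457809, 0.74948422]), 'wrist_torque': array([0.08995941, 0.05885586, 0.00994965]), 'grasp_force': 0.0, 'grip_width': -0.00019988029677662947}
```

Emit:
jog_arm(
  deltas=[
    {"fingers":1,"travel":[0,0,0],"spin":0},
    {"fingers":1,"travel":[0,0,-0.02],"spin":0},
    {"fingers":1,"travel":[0,0,-0.06],"spin":0},
    {"fingers":1,"travel":[0,0,-0.06],"spin":0},
  ],
)

```text
clock: 3.35
tcp_pos: [0.1587, -0.5581, 0.59]
orientation: [177.9, 0.1, 15.9]
contact_force: [-0.2, -1.3, -3.0]
grip_width: -0.0
grasp_force: 0.0
```

Emit:
jog_arm(
  deltas=[
    {"fingers":1,"travel":[-0.003,0.01,0],"spin":0},
    {"fingers":1,"travel":[-0.01,0.03,0],"spin":0},
    {"fingers":1,"travel":[-0.02,0.06,0],"spin":0},
    {"fingers":1,"travel":[-0.03,0.1,0],"spin":0},
    {"fingers":1,"travel":[-0.04,0.14,0],"spin":0},
    {"fingers":1,"travel":[-0.05,0.18,0],"spin":0},
    {"fingers":1,"travel":[-0.06,0.22,0],"spin":0},
    {"fingers":1,"travel":[-0.06,0.22,0],"spin":0},
  ],
)

```text
clock: 4.15
tcp_pos: [0.0986, -0.3375, 0.6135]
orientation: [175.3, 0.5, 15.8]
contact_force: [-0.4, -0.1, 0.6]
grip_width: -0.0003
grasp_force: 0.0
```

```bash
python3 -c "
from h import *
s=manip.state();print(s['q'],s['tcp_pos'],s['orientation'])"
```

```text
[-84.57612371 -12.08504283  15.51859928 112.84074458   0.34973968
  79.59388573] [ 0.09862452 -0.33754095  0.61349543] [175.25225804   0.51651336  15.82312309]
```

Emit:
jog_arm(
  deltas=[
    {"fingers":1,"travel":[-0.003,0.01,0],"spin":0},
    {"fingers":1,"travel":[-0.01,0.03,0],"spin":0},
    {"fingers":1,"travel":[-0.02,0.06,0],"spin":0},
    {"fingers":1,"travel":[-0.02,0.06,0],"spin":0},
  ],
)

```text
clock: 4.55
tcp_pos: [0.0788, -0.2796, 0.6083]
orientation: [175.8, 0.4, 15.8]
contact_force: [0.2, 0.1, 0.1]
grip_width: -0.0001
grasp_force: 0.0
```

```bash
python3 -c "
from h import *
s=manip.state();print(s['q'],s['tcp_pos'],s['orientation'])"
```

```text
[-87.65587198 -17.85629639  11.00614056 114.69728768   0.54304133
  76.54053635] [ 0.07876082 -0.27957513  0.60825798] [175.82292966   0.44189601  15.80722374]
```

The tilt is kept between calls, so upward pushes against the wrist limit build it up. I'll accumulate it that way.

Emit:
jog_arm(
  deltas=[
    {"fingers":1,"travel":[0,0,0.01],"spin":0},
    {"fingers":1,"travel":[0,0,0.03],"spin":0},
    {"fingers":1,"travel":[0,0,0.06],"spin":0},
    {"fingers":1,"travel":[0,0,0.1],"spin":0},
    {"fingers":1,"travel":[0,0,0.14],"spin":0},
    {"fingers":1,"travel":[0,0,0.18],"spin":0},
    {"fingers":1,"travel":[0,0,0.22],"spin":0},
    {"fingers":1,"travel":[0,0,0.26],"spin":0},
  ],
)

```text
clock: 5.35
tcp_pos: [0.0871, -0.3057, 0.7032]
orientation: [173.3, 1.1, 15.8]
contact_force: [0.3, -1.2, 0.5]
grip_width: 0.0
grasp_force: 0.0
```

```bash
python3 -c "
from h import *
s=manip.state();print(s['q'],s['tcp_pos'],s['orientation'])"
```

```text
[-86.15198124 -10.71993268  29.21585653 123.1479199    0.3660649
  78.01513352] [ 0.08707334 -0.30571495  0.70323614] [173.28363145   1.05071447  15.79293854]
```

Emit:
jog_arm(
  deltas=[
    {"fingers":1,"travel":[0,0,0.02],"spin":0},
    {"fingers":1,"travel":[0,0,0.06],"spin":0},
    {"fingers":1,"travel":[0,0,0.1],"spin":0},
    {"fingers":1,"travel":[0,0,0.14],"spin":0},
    {"fingers":1,"travel":[0,0,0.18],"spin":0},
    {"fingers":1,"travel":[0,0,0.22],"spin":0},
    {"fingers":1,"travel":[0,0,0.26],"spin":0},
    {"fingers":1,"travel":[0,0,0.3],"spin":0},
  ],
)

```text
clock: 6.15
tcp_pos: [0.0958, -0.3337, 0.7309]
orientation: [170.1, 1.7, 15.7]
contact_force: [-0.6, 0.7, 0.3]
grip_width: -0.0003
grasp_force: 0.0
```

```bash
python3 -c "
from h import *
s=manip.state();print(s['q'],s['tcp_pos'],s['orientation'])"
```

```text
[-84.79543914  -7.8410442   35.3083839  123.1456022    0.13109672
  79.38216782] [ 0.09583545 -0.33373869  0.73092091] [170.14061123   1.70728613  15.6865987 ]
```

Emit:
jog_arm(
  deltas=[
    {"fingers":1,"travel":[-0.005,0.017,0.018],"spin":0},
    {"fingers":1,"travel":[-0.015,0.05,0.05],"spin":0},
    {"fingers":1,"travel":[-0.024,0.085,0.085],"spin":0},
    {"fingers":1,"travel":[-0.034,0.12,0.12],"spin":0},
    {"fingers":1,"travel":[-0.044,0.155,0.155],"spin":0},
    {"fingers":1,"travel":[-0.053,0.19,0.19],"spin":0},
    {"fingers":1,"travel":[-0.063,0.22,0.22],"spin":0},
    {"fingers":1,"travel":[-0.072,0.25,0.25],"spin":0},
  ],
)

```text
clock: 6.95
tcp_pos: [0.0738, -0.2284, 0.7247]
orientation: [167.3, 2.7, 15.5]
contact_force: [-0.4, 0.6, 0.3]
grip_width: -0.0001
grasp_force: 0.0
```

Emit:
jog_arm(
  deltas=[
    {"fingers":1,"travel":[-0.005,0.017,0.018],"spin":0},
    {"fingers":1,"travel":[-0.015,0.05,0.05],"spin":0},
    {"fingers":1,"travel":[-0.024,0.085,0.085],"spin":0},
    {"fingers":1,"travel":[-0.034,0.12,0.12],"spin":0},
    {"fingers":1,"travel":[-0.044,0.155,0.155],"spin":0},
    {"fingers":1,"travel":[-0.053,0.19,0.19],"spin":0},
    {"fingers":1,"travel":[-0.063,0.22,0.22],"spin":0},
    {"fingers":1,"travel":[-0.072,0.25,0.25],"spin":0},
  ],
)

```text
clock: 7.75
tcp_pos: [0.0798, -0.1541, 0.716]
orientation: [164.5, 3.6, 15.3]
contact_force: [-0.2, 0.4, 1.0]
grip_width: -0.0001
grasp_force: 0.0
```

```bash
python3 -c "
from h import *
s=manip.state();print(s['q'],s['tcp_pos'],s['orientation'])"
```

```text
[-81.65854003 -27.58607576  21.34934229 123.14213372  -1.54903693
  82.34731817] [ 0.0798294  -0.15410777  0.71596779] [164.52647256   3.55601132  15.29600737]
```

Emit:
jog_arm(
  deltas=[
    {"fingers":1,"travel":[0,0,0.05],"spin":0},
    {"fingers":1,"travel":[0,0,0.5],"spin":0},
    {"fingers":1,"travel":[0,0,0.5],"spin":0},
  ],
)

```text
clock: 8.05
tcp_pos: [0.0957, -0.1966, 0.7598]
orientation: [161.5, 3.9, 15.3]
contact_force: [-0.1, -0.1, -0.0]
grip_width: 0.0001
grasp_force: 0.0
```

Emit:
jog_arm(
  deltas=[
    {"fingers":1,"travel":[0,0,0.05],"spin":0},
    {"fingers":1,"travel":[0,0,0.5],"spin":0},
    {"fingers":1,"travel":[0,0,0.5],"spin":0},
    {"fingers":1,"travel":[0,0,0.5],"spin":0},
    {"fingers":1,"travel":[0,0,0.5],"spin":0},
    {"fingers":1,"travel":[0,0,0.5],"spin":0},
    {"fingers":1,"travel":[0,0,0.5],"spin":0},
    {"fingers":1,"travel":[0,0,0.5],"spin":0},
  ],
)

```text
clock: 8.85
tcp_pos: [0.1096, -0.2708, 0.8073]
orientation: [158.4, 4.2, 15.0]
contact_force: [0.2, -0.8, 0.4]
grip_width: -0.0003
grasp_force: 0.0
```

```bash
python3 -c "
from h import *
s=manip.state();print(s['q'],s['tcp_pos'],s['orientation'])"
```

```text
[-77.82792098 -13.45147551  41.51274548 123.15400423  -2.84419587
  85.77872015] [ 0.10961884 -0.27082898  0.80734475] [158.40000204   4.20305893  15.04315877]
```

Emit:
jog_arm(
  deltas=[
    {"fingers":1,"travel":[-0.05,0.15,0.5],"spin":0},
    {"fingers":1,"travel":[-0.05,0.15,0.5],"spin":0},
  ],
)

```text
clock: 9.05
tcp_pos: [0.1042, -0.2614, 0.8282]
orientation: [155.3, 4.6, 14.9]
contact_force: [-0.2, 0.9, -0.6]
grip_width: -0.0001
grasp_force: 0.0
```

Emit:
jog_arm(
  deltas=[
    {"fingers":1,"travel":[-0.05,0.15,0.5],"spin":0},
    {"fingers":1,"travel":[-0.05,0.15,0.5],"spin":0},
  ],
)

```text
clock: 9.25
tcp_pos: [0.1001, -0.2528, 0.8489]
orientation: [152.3, 4.9, 14.7]
contact_force: [0.5, 0.3, 0.1]
grip_width: -0.0001
grasp_force: 0.0
```

Emit:
jog_arm(
  deltas=[
    {"fingers":1,"travel":[-0.05,0.15,0.5],"spin":0},
    {"fingers":1,"travel":[-0.05,0.15,0.5],"spin":0},
  ],
)

```text
clock: 9.45
tcp_pos: [0.0974, -0.2455, 0.8687]
orientation: [149.4, 5.4, 14.5]
contact_force: [-0.6, -0.1, -1.0]
grip_width: 0.0003
grasp_force: 0.0
```

Emit:
jog_arm(
  deltas=[
    {"fingers":1,"travel":[-0.05,0.15,0.5],"spin":0},
    {"fingers":1,"travel":[-0.05,0.15,0.5],"spin":0},
  ],
)

```text
clock: 9.65
tcp_pos: [0.0954, -0.2384, 0.8887]
orientation: [146.5, 5.8, 14.2]
contact_force: [0.1, 0.5, 0.6]
grip_width: 0.0004
grasp_force: 0.0
```

```bash
python3 -c "
from h import *
s=manip.state();print(s['q'],s['tcp_pos'],s['orientation'])"
```

```text
[-79.5818785  -15.34045389  51.7043236  123.1770627   -2.7192511
  83.64906652] [ 0.09536128 -0.238369    0.88868099] [146.47418435   5.78497941  14.19713701]
```

Emit:
jog_arm(
  deltas=[
    {"fingers":1,"travel":[-0.1,0.3,0.5],"spin":0},
    {"fingers":1,"travel":[-0.1,0.3,0.5],"spin":0},
  ],
)

```text
clock: 9.85
tcp_pos: [0.0947, -0.2192, 0.9114]
orientation: [142.6, 7.8, 13.1]
contact_force: [-0.6, -0.1, 0.6]
grip_width: -0.0003
grasp_force: 0.0
```

Emit:
jog_arm(
  deltas=[
    {"fingers":1,"travel":[-0.1,0.3,0.5],"spin":0},
    {"fingers":1,"travel":[-0.1,0.3,0.5],"spin":0},
  ],
)

```text
clock: 10.05
tcp_pos: [0.1031, -0.2026, 0.9425]
orientation: [138.1, 7.7, 16.7]
contact_force: [-0.3, 1.6, -0.3]
grip_width: 0.0
grasp_force: 0.0
```

Emit:
jog_arm(
  deltas=[
    {"fingers":1,"travel":[-0.1,0.3,0.5],"spin":0},
    {"fingers":1,"travel":[-0.1,0.3,0.5],"spin":0},
  ],
)

```text
clock: 10.25
tcp_pos: [0.0971, -0.2011, 0.9675]
orientation: [134.6, 7.9, 15.7]
contact_force: [-0.2, 1.7, -1.1]
grip_width: -0.0001
grasp_force: 0.0
```

Emit:
jog_arm(
  deltas=[
    {"fingers":1,"travel":[-0.1,0.3,0.5],"spin":0},
    {"fingers":1,"travel":[-0.1,0.3,0.5],"spin":0},
  ],
)

```text
clock: 10.45
tcp_pos: [0.0923, -0.2072, 0.9874]
orientation: [131.6, 7.0, 13.6]
contact_force: [0.0, -0.1, -0.7]
grip_width: 0.0001
grasp_force: 0.0
```

Emit:
jog_arm(
  deltas=[
    {"fingers":1,"travel":[-0.1,0.3,0.5],"spin":0},
    {"fingers":1,"travel":[-0.1,0.3,0.5],"spin":0},
  ],
)

```text
clock: 10.65
tcp_pos: [0.0761, -0.1972, 1.0068]
orientation: [128.7, 7.8, 10.9]
contact_force: [0.1, 1.2, -0.5]
grip_width: -0.0004
grasp_force: 0.0
```

Emit:
jog_arm(
  deltas=[
    {"fingers":1,"travel":[-0.1,0.3,0.5],"spin":0},
    {"fingers":1,"travel":[-0.1,0.3,0.5],"spin":0},
  ],
)

```text
clock: 10.85
tcp_pos: [0.0677, -0.1652, 1.0183]
orientation: [125.9, 8.1, 12.2]
contact_force: [-0.6, 0.3, -0.4]
grip_width: 0.0002
grasp_force: 0.0
```

```bash
python3 -c "
from h import *
from scipy.spatial.transform import Rotation as Ro
s=manip.state();print(s['q'],s['tcp_pos'],s['orientation']);print(Ro.from_euler('xyz',s['orientation'],degrees=True).as_matrix())"
```

```text
[-68.04630375 -15.40679965  71.30995555 123.19392607 -12.58506672
  89.20327547] [ 0.06772727 -0.16521111  1.01831388] [125.87712183   8.08857911  12.24745008]
[[ 0.96751869  0.23573516  0.09130455]
 [ 0.21002381 -0.54852552 -0.80932673]
 [-0.14070389  0.80221487 -0.58021869]]
```

Emit:
jog_arm(
  deltas=[
    {"fingers":1,"travel":[0.01,-0.01,-0.01],"spin":0},
    {"fingers":1,"travel":[0.03,-0.03,-0.03],"spin":2},
    {"fingers":1,"travel":[0.05,-0.06,-0.06],"spin":6},
    {"fingers":1,"travel":[0.07,-0.09,-0.09],"spin":12},
    {"fingers":1,"travel":[0.09,-0.11,-0.12],"spin":19},
    {"fingers":1,"travel":[0.11,-0.13,-0.15],"spin":26},
    {"fingers":1,"travel":[0.13,-0.15,-0.18],"spin":32},
    {"fingers":1,"travel":[0.15,-0.16,-0.21],"spin":38},
  ],
)

```text
clock: 11.65
tcp_pos: [0.2198, -0.3276, 0.8053]
orientation: [126.1, 8.1, 50.7]
contact_force: [-0.1, -0.3, -0.5]
grip_width: -0.0001
grasp_force: 0.0
```

```bash
cat > st.py <<'E'
from h import *
from scipy.spatial.transform import Rotation as Ro
s=manip.state();z=Ro.from_euler('xyz',s['orientation'],degrees=True).as_matrix()
print(np.round(s['q'],1),s['tcp_pos'],s['clock'],'tilt',np.degrees(np.arccos(-z[2,2])),'az',np.degrees(np.arctan2(z[1,2],z[0,2])),'x/y vert',z[2,:2])
c,a=np.array([.604,.084]),np.radians(73.7)
d=s['tcp_pos'][:2]-c; print('case xyz',d@[np.cos(a),np.sin(a)],d@[-np.sin(a),np.cos(a)],s['tcp_pos'][2],'F',s['contact_force'])
E
python3 st.py
```

```text
[-94.1 -28.9  13.5  90.   37.8  46.2] [ 0.21976667 -0.32764807  0.80531322] 11.65 tilt 54.309439214339676 az -45.195356991016176 x/y vert [-0.14055861  0.79992441]
case xyz -0.5029434971002933 0.25325327851510127 0.8053132218117273 F [-0.10764501 -0.29956564 -0.46632047]
```

Emit:
jog_arm(
  deltas=[
    {"fingers":1,"travel":[0.01,0.005,-0.01],"spin":4},
    {"fingers":1,"travel":[0.025,0.015,-0.03],"spin":11},
    {"fingers":1,"travel":[0.045,0.03,-0.06],"spin":18},
    {"fingers":1,"travel":[0.065,0.05,-0.09],"spin":25},
    {"fingers":1,"travel":[0.085,0.07,-0.12],"spin":32},
    {"fingers":1,"travel":[0.105,0.09,-0.15],"spin":39},
    {"fingers":1,"travel":[0.125,0.11,-0.18],"spin":46},
    {"fingers":1,"travel":[0.145,0.13,-0.21],"spin":53},
  ],
)

```text
clock: 12.45
tcp_pos: [0.3648, -0.1953, 0.5963]
orientation: [126.1, 8.2, 103.8]
contact_force: [0.1, -1.2, 0.5]
grip_width: -0.0001
grasp_force: 0.0
```

```bash
python3 st.py
```

```text
[-74.4 -25.2 -10.2  94.5  53.6   3. ] [ 0.3648098  -0.19534566  0.59633103] 12.45 tilt 54.324682765412604 az 7.884021976484801 x/y vert [-0.14202501  0.79982297]
case xyz -0.33525016715737044 0.15117299377965 0.5963310290453414 F [ 0.06677382 -1.16129157  0.45950581]
```

Emit:
jog_arm(
  deltas=[
    {"fingers":1,"travel":[0.015,0.01,-0.02],"spin":6},
    {"fingers":1,"travel":[0.03,0.025,-0.05],"spin":14},
    {"fingers":1,"travel":[0.05,0.045,-0.085],"spin":22},
    {"fingers":1,"travel":[0.07,0.065,-0.12],"spin":30},
    {"fingers":1,"travel":[0.09,0.085,-0.155],"spin":38},
    {"fingers":1,"travel":[0.11,0.105,-0.19],"spin":46},
    {"fingers":1,"travel":[0.13,0.125,-0.215],"spin":53},
    {"fingers":1,"travel":[0.14,0.14,-0.23],"spin":58},
  ],
)

```text
clock: 13.25
tcp_pos: [0.5047, -0.0551, 0.3649]
orientation: [126.0, 7.9, 161.9]
contact_force: [0.1, -0.2, 0.5]
grip_width: -0.0
grasp_force: 0.0
```

```bash
python3 st.py
```

```text
[-41.1   6.1 -12.9  93.5  50.9 -37.9] [ 0.50468187 -0.05507085  0.36492784] 13.25 tilt 54.37281036054042 az 66.17408666665955 x/y vert [-0.13790198  0.80104094]
case xyz -0.1613562268313918 0.05629350816526037 0.3649278434071408 F [ 0.0795249  -0.20228824  0.50898353]
```

Emit:
jog_arm(
  deltas=[
    {"fingers":1,"travel":[0.005,0.01,-0.02],"spin":2},
    {"fingers":1,"travel":[0.012,0.025,-0.055],"spin":4.5},
    {"fingers":1,"travel":[0.02,0.042,-0.095],"spin":6.5},
    {"fingers":1,"travel":[0.026,0.055,-0.13],"spin":7.5},
    {"fingers":1,"travel":[0.03,0.063,-0.155],"spin":7.5},
    {"fingers":1,"travel":[0.031,0.065,-0.165],"spin":7.5},
    {"fingers":1,"travel":[0.031,0.065,-0.165],"spin":7.5},
  ],
)

```text
clock: 13.95
tcp_pos: [0.5344, 0.0089, 0.2018]
orientation: [126.0, 8.0, 169.1]
contact_force: [-0.2, 0.9, 0.1]
grip_width: 0.0004
grasp_force: 0.0
```

```bash
python3 st.py
python3 - <<'E'
from h import *
t=manip.state()['tcp_pos']
o=[]
for c in("side","top"):
    v=snap(c,c+"1")[:,:,::-1].copy(); 
    q=proj(c,t)[0]; v=cv2.circle(v,(int(q[1]),int(q[0])),1,(255,0,255),-1); q=q.astype(int)
    print(c,q,[(np.round(m["location"],1),round(m["conf"],2)) for m in spotter.mark_of(c,"latch_top")])
    o.append(cv2.resize(v[q[0]-50:q[0]+40,q[1]-60:q[1]+60],(480,360),interpolation=cv2.INTER_CUBIC)[:300])
cv2.imwrite("pics/c1.png",np.vstack(o))
E
```

```text
[-32.2  16.  -21.9  72.7  51.6 -35.4] [0.53435579 0.00893498 0.20179947] 13.95 tilt 54.39438518808969 az 73.33627020706456 x/y vert [-0.13851337  0.80115799]
case xyz -0.09159461444811255 0.045776624161308954 0.20179946814069563 F [-0.21501619  0.88086427  0.12007788]
side [166 262] [(array([185. , 275.4]), 0.62), (array([230.4, 233.8]), 0.55)]
top [197 261] [(array([222.9, 384.8]), 0.57), (array([213.6, 257.8]), 0.44)]
```

View pics/c1.png

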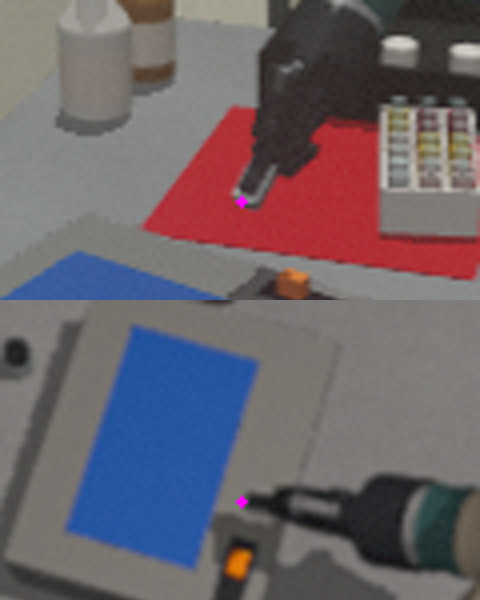

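The tool now points at the latch region, tilted 54°. The tip is at the magenta dot, and the orange block is nearer the robot. Next I lower it and push.

Emit:
jog_arm(
  deltas=[
    {"fingers":1,"travel":[0,0,-0.015],"spin":0},
    {"fingers":1,"travel":[0,0,-0.035],"spin":0},
    {"fingers":1,"travel":[0,0,-0.048],"spin":0},
    {"fingers":1,"travel":[0,0,-0.053],"spin":0},
    {"fingers":1,"travel":[0,0,-0.053],"spin":0},
    {"fingers":1,"travel":[-0.01,0.003,-0.053],"spin":0},
  ],
)

```text
clock: 14.75
tcp_pos: [0.5266, 0.01, 0.1506]
orientation: [126.1, 8.3, 169.0]
contact_force: [0.1, 0.4, 0.6]
grip_width: 0.0
grasp_force: 0.0
```

Emit:
jog_arm(
  deltas=[
    {"fingers":1,"travel":[-0.005,0.001,0],"spin":0},
    {"fingers":1,"travel":[-0.01,0.003,0],"spin":0},
    {"fingers":1,"travel":[-0.013,0.004,0],"spin":0},
    {"fingers":1,"travel":[-0.016,0.005,0],"spin":0},
    {"fingers":1,"travel":[-0.018,0.005,0],"spin":0},
  ],
)

```text
clock: 15.25
tcp_pos: [0.5081, 0.0156, 0.1504]
orientation: [126.0, 8.3, 169.0]
contact_force: [4.9, 1.4, 0.3]
grip_width: -0.0
grasp_force: 1.9
```

```bash
python3 st.py
```

```text
[-33.3  17.4 -27.8  66.2  51.3 -36.9] [0.50808752 0.01556477 0.15038714] 15.25 tilt 54.413272216737624 az 73.00754381135467 x/y vert [-0.14397707  0.80038911]
case xyz -0.09260393499752133 0.07284981935802602 0.15038713832086725 F [4.89881362 1.37708829 0.33453501]
```

Emit:
jog_arm(
  deltas=[
    {"fingers":1,"travel":[-0.002,0.001,0],"spin":0},
    {"fingers":1,"travel":[-0.004,0.001,0],"spin":0},
    {"fingers":1,"travel":[-0.005,0.001,0],"spin":0},
    {"fingers":1,"travel":[-0.006,0.002,0],"spin":0},
  ],
)

```text
clock: 15.65
tcp_pos: [0.5016, 0.0177, 0.15]
orientation: [126.0, 8.2, 169.0]
contact_force: [4.2, -1.8, 4.3]
grip_width: 0.0002
grasp_force: 2.2
```

Emit:
jog_arm(
  deltas=[
    {"fingers":1,"travel":[-0.002,0.001,0],"spin":0},
    {"fingers":1,"travel":[-0.003,0.001,0],"spin":0},
    {"fingers":1,"travel":[-0.003,0.001,0],"spin":0},
  ],
)

```text
clock: 15.95
tcp_pos: [0.4984, 0.0187, 0.15]
orientation: [126.0, 8.2, 169.0]
contact_force: [3.5, -1.7, 2.8]
grip_width: -0.0002
grasp_force: 2.1
```

Emit:
jog_arm(
  deltas=[
    {"fingers":1,"travel":[-0.002,0.001,0],"spin":0},
    {"fingers":1,"travel":[-0.002,0.001,0],"spin":0},
  ],
)

```text
clock: 16.15
tcp_pos: [0.4963, 0.0196, 0.1498]
orientation: [126.1, 8.1, 169.0]
contact_force: [3.4, -2.6, 3.4]
grip_width: -0.0003
grasp_force: 2.1
```

```bash
python3 st.py
```

```text
[-33.6  16.5 -29.2  66.2  51.1 -37.3] [0.49626331 0.01958729 0.14978369] 16.15 tilt 54.35074116950526 az 73.11980264951184 x/y vert [-0.14153658  0.80017882]
case xyz -0.09206175892832548 0.0853277458202131 0.1497836859982355 F [ 3.40474176 -2.55330205  3.39823084]
```

Emit:
jog_arm(
  deltas=[
    {"fingers":1,"travel":[-0.001,0,0.001],"spin":0},
    {"fingers":1,"travel":[-0.002,0.001,0.001],"spin":0},
    {"fingers":1,"travel":[-0.002,0.001,0.001],"spin":0},
  ],
)

```text
clock: 16.45
tcp_pos: [0.4951, 0.0199, 0.1503]
orientation: [126.2, 8.3, 169.0]
contact_force: [5.7, -3.1, -1.2]
grip_width: 0.0
grasp_force: 3.3
```

Emit:
jog_arm(
  deltas=[
    {"fingers":1,"travel":[-0.001,0,0],"spin":0},
    {"fingers":1,"travel":[-0.002,0.001,0],"spin":0},
    {"fingers":1,"travel":[-0.002,0.001,0],"spin":0},
  ],
)

```text
clock: 16.75
tcp_pos: [0.4948, 0.0199, 0.1506]
orientation: [126.2, 8.5, 169.0]
contact_force: [12.3, -3.0, -3.7]
grip_width: 0.0004
grasp_force: 5.3
```

```bash
python3 st.py;python3 - <<'E'
from h import *
v=snap("top","t2"); s=snap("side","s2")
import numpy as np
o=[np.kron(x,np.ones((1,1,1),np.uint8)) for x in (v[170:240,215:305],s[150:220,220:310])]
cv2.imwrite("pics/c2.png",cv2.resize(np.hstack(o)[:,:,::-1],None,fx=4.4,fy=4.4,interpolation=cv2.INTER_CUBIC))
E
```

```text
[-33.7  16.1 -29.5  65.9  51.1 -37.4] [0.49482324 0.01990981 0.15057349] 16.75 tilt 54.23506471208054 az 72.82302199077131 x/y vert [-0.14860741  0.79769728]
case xyz -0.09215638166625242 0.08680044680728512 0.1505734944183826 F [12.2673854  -2.982297   -3.65366386]
```

View pics/c2.png

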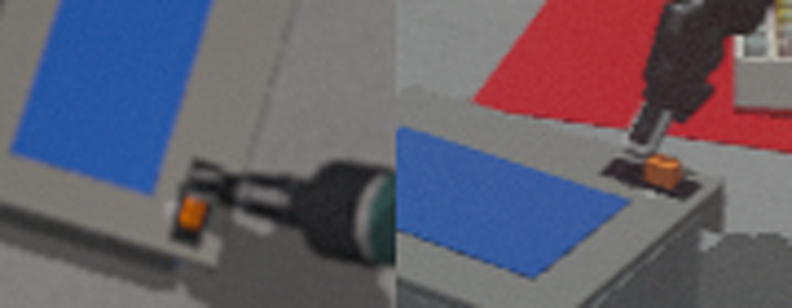

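The latch sits at its stop: 12 N with no motion, and the block is at the left end of its dark slot. I'll back off and go under the lip on its right part.

Emit:
jog_arm(
  deltas=[
    {"fingers":1,"travel":[0.006,-0.002,0],"spin":0},
    {"fingers":1,"travel":[0.008,-0.002,0.02],"spin":0},
    {"fingers":1,"travel":[0.012,-0.005,0.045],"spin":0},
    {"fingers":1,"travel":[0.03,-0.025,0.05],"spin":0},
    {"fingers":1,"travel":[0.055,-0.055,0.05],"spin":0},
    {"fingers":1,"travel":[0.085,-0.09,0.05],"spin":0},
    {"fingers":1,"travel":[0.115,-0.12,0.05],"spin":0},
    {"fingers":1,"travel":[0.134,-0.141,0.05],"spin":0},
  ],
)

```text
clock: 17.65
tcp_pos: [0.6263, -0.12, 0.1991]
orientation: [126.0, 7.9, 169.1]
contact_force: [-0.1, 0.5, 0.1]
grip_width: 0.0001
grasp_force: 0.0
```

Emit:
jog_arm(
  deltas=[
    {"fingers":1,"travel":[0,0,-0.01],"spin":0},
    {"fingers":1,"travel":[0,0,-0.035],"spin":0},
    {"fingers":1,"travel":[0,0,-0.065],"spin":0},
    {"fingers":1,"travel":[0,0,-0.095],"spin":0},
    {"fingers":1,"travel":[0,0,-0.125],"spin":0},
    {"fingers":1,"travel":[0,0,-0.143],"spin":0},
    {"fingers":1,"travel":[0,0,-0.15],"spin":0},
    {"fingers":1,"travel":[0,0,-0.15],"spin":0},
  ],
)

```text
clock: 18.45
tcp_pos: [0.6252, -0.1181, 0.0499]
orientation: [126.0, 7.9, 169.0]
contact_force: [-0.3, -1.2, -0.0]
grip_width: -0.0002
grasp_force: 0.0
```

```bash
python3 st.py
python3 - <<'E'
from h import *
t=manip.state()['tcp_pos']
o=[]
for c in("side","top"):
    v=snap(c,c+"3")[:,:,::-1].copy(); 
    q=proj(c,t)[0]; v=cv2.circle(v,(int(q[1]),int(q[0])),1,(255,0,255),-1); q=q.astype(int)
    o.append(cv2.resize(v[q[0]-40:q[0]+35,q[1]-60:q[1]+60],(480,300),interpolation=cv2.INTER_CUBIC))
cv2.imwrite("pics/c3.png",np.vstack(o))
E
```

```text
[-37.4  39.3  -6.8  70.2  49.5 -42.8] [ 0.62516983 -0.11813749  0.04987856] 18.45 tilt 54.43534015964369 az 73.29688268607693 x/y vert [-0.13820234  0.80163379]
case xyz -0.1880709657651921 -0.07705218181007147 0.049878560964573396 F [-0.29461953 -1.22394019 -0.04890381]
```

View pics/c3.png

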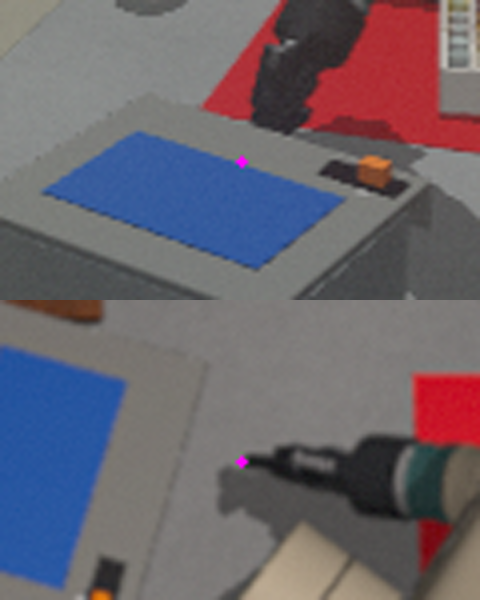

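Emit:
jog_arm(
  deltas=[
    {"fingers":1,"travel":[0.003,0.01,0],"spin":0},
    {"fingers":1,"travel":[0.008,0.028,0],"spin":0},
    {"fingers":1,"travel":[0.014,0.048,0],"spin":0},
    {"fingers":1,"travel":[0.017,0.06,0],"spin":0},
    {"fingers":1,"travel":[0.0185,0.0635,0],"spin":0},
    {"fingers":1,"travel":[0.0185,0.0635,0.004],"spin":0},
    {"fingers":1,"travel":[0.0185,0.0635,0.009],"spin":0},
    {"fingers":1,"travel":[0.0185,0.0635,0.012],"spin":0},
  ],
)

```text
clock: 19.35
tcp_pos: [0.6453, -0.0567, 0.0635]
orientation: [126.1, 8.2, 169.0]
contact_force: [-0.0, -0.6, -0.4]
grip_width: -0.0001
grasp_force: 0.0
```

Emit:
jog_arm(
  deltas=[
    {"fingers":1,"travel":[0,0,0.004],"spin":0},
    {"fingers":1,"travel":[0,0,0.008],"spin":0},
    {"fingers":1,"travel":[0,0,0.012],"spin":0},
    {"fingers":1,"travel":[0,0,0.016],"spin":0},
    {"fingers":1,"travel":[0,0,0.018],"spin":0},
  ],
)

```text
clock: 19.85
tcp_pos: [0.6446, -0.0578, 0.0797]
orientation: [126.3, 8.1, 169.0]
contact_force: [-0.1, -7.7, -7.1]
grip_width: -0.0002
grasp_force: 4.8
```

```bash
python3 st.py
```

```text
[-32.   34.9  -9.6  65.3  51.5 -34.7] [ 0.64456988 -0.05776903  0.07971529] 19.85 tilt 54.10792223759826 az 73.10808870678625 x/y vert [-0.14127196  0.79770987]
case xyz -0.12468405037256708 -0.07872903475640614 0.07971529027709813 F [-0.05847292 -7.68799342 -7.07426713]
```

Emit:
jog_arm(
  deltas=[
    {"fingers":1,"travel":[0,0,0.004],"spin":0},
    {"fingers":1,"travel":[0,0,0.009],"spin":0},
    {"fingers":1,"travel":[0,0,0.013],"spin":0},
    {"fingers":1,"travel":[0,0,0.016],"spin":0},
    {"fingers":1,"travel":[0,0,0.018],"spin":0},
  ],
)

```text
clock: 20.35
tcp_pos: [0.6444, -0.0585, 0.0975]
orientation: [126.4, 8.1, 169.0]
contact_force: [-2.0, -11.0, -6.3]
grip_width: -0.0005
grasp_force: 5.4
```

Emit:
jog_arm(
  deltas=[
    {"fingers":1,"travel":[0,0,0.003],"spin":0},
    {"fingers":1,"travel":[0,0,0.006],"spin":0},
    {"fingers":1,"travel":[0,0,0.008],"spin":0},
  ],
)

```text
clock: 20.65
tcp_pos: [0.6444, -0.0585, 0.1056]
orientation: [126.4, 8.1, 169.0]
contact_force: [-1.7, -10.1, -5.7]
grip_width: 0.0
grasp_force: 5.2
```

```bash
python3 st.py
```

```text
[-32.   33.   -8.9  67.9  51.4 -34.7] [ 0.64440278 -0.05851454  0.10558193] 20.65 tilt 54.05679559379424 az 73.07726513851881 x/y vert [-0.14108738  0.79721095]
case xyz -0.12544649292163917 -0.07877789186327794 0.10558192981868723 F [ -1.6744643  -10.11849013  -5.71522867]
```

Emit:
jog_arm(
  deltas=[
    {"fingers":1,"travel":[0,0,0.002],"spin":0},
    {"fingers":1,"travel":[0,0,0.004],"spin":0},
    {"fingers":1,"travel":[0,0,0.004],"spin":0},
  ],
)

```text
clock: 20.95
tcp_pos: [0.6445, -0.0584, 0.1098]
orientation: [126.3, 8.1, 169.0]
contact_force: [-2.3, -10.7, -4.3]
grip_width: -0.0
grasp_force: 4.7
```

Emit:
jog_arm(
  deltas=[
    {"fingers":1,"travel":[0,0,0.002],"spin":0},
    {"fingers":1,"travel":[0,0,0.003],"spin":0},
    {"fingers":1,"travel":[0,0,0.003],"spin":0},
  ],
)

```text
clock: 21.25
tcp_pos: [0.6443, -0.0584, 0.1116]
orientation: [126.4, 8.1, 169.1]
contact_force: [0.7, -9.6, -9.1]
grip_width: -0.0006
grasp_force: 6.1
```

```bash
python3 st.py
python3 - <<'E'
from h import *
t=manip.state()['tcp_pos']
o=[]
for c in("side","top"):
    v=snap(c,c+"4")[:,:,::-1].copy(); 
    q=proj(c,t)[0].astype(int)
    o.append(cv2.resize(v[q[0]-40:q[0]+35,q[1]-60:q[1]+60],(480,300),interpolation=cv2.INTER_CUBIC))
    m=spotter.mark_of(c,"lid_lip"); print(c,m[:2])
cv2.imwrite("pics/c4.png",np.vstack(o))
E
```

```text
[-32.   32.6  -8.7  68.5  51.3 -34.7] [ 0.6442652  -0.05840715  0.11156647] 21.25 tilt 53.99428753230068 az 73.12183744446597 x/y vert [-0.14089488  0.79659419]
case xyz -0.12538202999268522 -0.0786157007132552 0.11156646717411856 F [ 0.68800914 -9.57321819 -9.07799141]
side [{'location': [184.1, 257.3], 'conf': 0.69}]
top [{'location': [189.1, 276.1], 'conf': 0.82}]
```

View pics/c4.png

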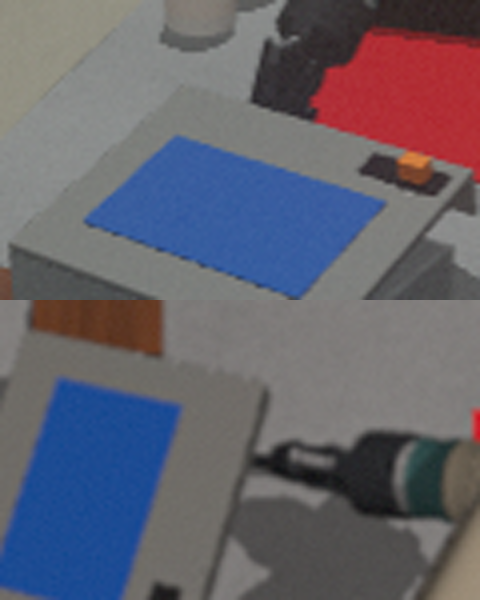

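The side view shows the lid raised a few degrees, with the latch block at its left end. One small extra lift will confirm the catch stop.

Emit:
jog_arm(
  deltas=[
    {"fingers":1,"travel":[0,0,0.001],"spin":0},
    {"fingers":1,"travel":[0,0,0.002],"spin":0},
    {"fingers":1,"travel":[0,0,0.002],"spin":0},
  ],
)

```text
clock: 21.75
tcp_pos: [0.6441, -0.0585, 0.1123]
orientation: [126.5, 8.1, 169.1]
contact_force: [2.6, -7.2, -13.5]
grip_width: -0.0002
grasp_force: 7.5
```

Emit:
jog_arm(
  deltas=[
    {"fingers":1,"travel":[0,0,-0.01],"spin":0},
    {"fingers":1,"travel":[0,0,-0.022],"spin":0},
    {"fingers":1,"travel":[0,0,-0.024],"spin":0},
    {"fingers":1,"travel":[0.002,0.007,-0.024],"spin":0},
    {"fingers":1,"travel":[0.0035,0.0125,-0.024],"spin":0},
    {"fingers":1,"travel":[0.0035,0.0125,-0.024],"spin":0},
    {"fingers":1,"travel":[-0.009,0.016,-0.024],"spin":0},
    {"fingers":1,"travel":[-0.021,0.0195,-0.024],"spin":0},
  ],
)

```text
clock: 22.55
tcp_pos: [0.6244, -0.0361, 0.0926]
orientation: [126.1, 8.3, 169.0]
contact_force: [0.6, -1.5, -1.0]
grip_width: -0.0
grasp_force: 0.6
```

```bash
python3 st.py
```

```text
[-31.3  31.7 -13.4  64.   51.9 -33.9] [ 0.62442197 -0.03610623  0.09264726] 22.55 tilt 54.36384938025518 az 73.04733075889877 x/y vert [-0.14395273  0.79988314]
case xyz -0.10954682808935347 -0.053310939122420554 0.09264726227234102 F [ 0.61661395 -1.53079713 -1.00291709]
```

Emit:
jog_arm(
  deltas=[
    {"fingers":1,"travel":[-0.003,0,-0.003],"spin":0},
    {"fingers":1,"travel":[-0.008,0.001,-0.003],"spin":0},
    {"fingers":1,"travel":[-0.012,0.002,-0.003],"spin":0},
  ],
)

```text
clock: 22.85
tcp_pos: [0.6114, -0.0338, 0.0887]
orientation: [126.0, 8.1, 169.0]
contact_force: [0.7, 0.4, -1.7]
grip_width: -0.0001
grasp_force: 0.0
```

Emit:
jog_arm(
  deltas=[
    {"fingers":1,"travel":[-0.004,0.001,0],"spin":0},
    {"fingers":1,"travel":[-0.008,0.0025,0],"spin":0},
    {"fingers":1,"travel":[-0.01,0.003,0],"spin":0},
  ],
)

```text
clock: 23.15
tcp_pos: [0.6015, -0.031, 0.0887]
orientation: [126.0, 8.1, 169.0]
contact_force: [-0.7, -0.5, 0.2]
grip_width: 0.0001
grasp_force: 0.0
```

```bash
python3 st.py
```

```text
[-32.1  30.5 -16.4  63.2  51.7 -35. ] [ 0.60145531 -0.03097927  0.08872203] 23.15 tilt 54.385432583959734 az 73.148326006237 x/y vert [-0.14114427  0.80060629]
case xyz -0.11107191946133418 -0.029828448543909845 0.08872202511661463 F [-0.65280848 -0.53678088  0.17221647]
```

Free so far at y = -0.030. I'll continue the sweep.

Emit:
jog_arm(
  deltas=[
    {"fingers":1,"travel":[-0.004,0.001,0],"spin":0},
    {"fingers":1,"travel":[-0.008,0.0025,0],"spin":0},
    {"fingers":1,"travel":[-0.01,0.003,0],"spin":0},
  ],
)

```text
clock: 23.45
tcp_pos: [0.5914, -0.028, 0.0887]
orientation: [126.0, 8.1, 169.0]
contact_force: [0.3, -0.8, -0.0]
grip_width: -0.0002
grasp_force: 0.0
```

Emit:
jog_arm(
  deltas=[
    {"fingers":1,"travel":[-0.004,0.001,0],"spin":0},
    {"fingers":1,"travel":[-0.008,0.0025,0],"spin":0},
    {"fingers":1,"travel":[-0.01,0.003,0],"spin":0},
  ],
)

```text
clock: 23.75
tcp_pos: [0.5813, -0.025, 0.0887]
orientation: [126.0, 8.1, 169.0]
contact_force: [-0.2, -0.3, 0.2]
grip_width: -0.0001
grasp_force: 0.0
```

```bash
python3 st.py
```

```text
[-32.6  29.  -19.1  62.6  51.5 -35.9] [ 0.58133157 -0.02501097  0.08872443] 23.75 tilt 54.38144697308885 az 73.14889926832385 x/y vert [-0.14101158  0.80058854]
case xyz -0.1109915751203422 -0.008838470963871753 0.08872442763225563 F [-0.15000506 -0.30920078  0.17897639]
```

Emit:
jog_arm(
  deltas=[
    {"fingers":1,"travel":[-0.004,0.001,0],"spin":0},
    {"fingers":1,"travel":[-0.008,0.0025,0],"spin":0},
    {"fingers":1,"travel":[-0.01,0.003,0],"spin":0},
  ],
)

```text
clock: 24.05
tcp_pos: [0.5713, -0.022, 0.0887]
orientation: [126.0, 8.1, 169.0]
contact_force: [-0.2, 0.0, 0.4]
grip_width: 0.0
grasp_force: 0.0
```

Emit:
jog_arm(
  deltas=[
    {"fingers":1,"travel":[-0.004,0.001,0],"spin":0},
    {"fingers":1,"travel":[-0.008,0.0025,0],"spin":0},
  ],
)

```text
clock: 24.25
tcp_pos: [0.5637, -0.0197, 0.0888]
orientation: [126.0, 8.1, 169.0]
contact_force: [0.3, -0.3, 0.3]
grip_width: 0.0
grasp_force: 0.0
```

```bash
python3 st.py
```

```text
[-33.2  27.7 -21.5  62.2  51.3 -36.7] [ 0.56366569 -0.01974978  0.08879008] 24.25 tilt 54.37305756683751 az 73.11782005851393 x/y vert [-0.14171103  0.80037842]
case xyz -0.11090008436852286 0.009593971660135234 0.08879008328992706 F [ 0.31788715 -0.26632158  0.31820537]
```

Emit:
jog_arm(
  deltas=[
    {"fingers":1,"travel":[-0.004,0.001,0],"spin":0},
    {"fingers":1,"travel":[-0.008,0.0025,0],"spin":0},
  ],
)

```text
clock: 24.45
tcp_pos: [0.5556, -0.0172, 0.0888]
orientation: [126.0, 8.1, 169.0]
contact_force: [0.6, -0.8, -0.3]
grip_width: 0.0
grasp_force: 1.5
```

Emit:
jog_arm(
  deltas=[
    {"fingers":1,"travel":[-0.004,0.001,0],"spin":0},
    {"fingers":1,"travel":[-0.008,0.0025,0],"spin":0},
  ],
)

```text
clock: 24.65
tcp_pos: [0.5498, -0.0157, 0.0892]
orientation: [126.1, 8.5, 169.0]
contact_force: [8.4, -0.4, -4.1]
grip_width: 0.0
grasp_force: 3.7
```

```bash
python3 st.py
```

```text
[-33.6  26.6 -23.4  61.6  51.2 -37.4] [ 0.54978839 -0.0157304   0.08916439] 24.65 tilt 54.372163292596206 az 72.85609264995072 x/y vert [-0.14719341  0.7993791 ]
case xyz -0.11093715961393893 0.02404158537991949 0.0891643926912685 F [ 8.42072891 -0.40591645 -4.06271086]
```

Emit:
jog_arm(
  deltas=[
    {"fingers":1,"travel":[-0.002,0.0005,0],"spin":0},
    {"fingers":1,"travel":[-0.003,0.001,0],"spin":0},
    {"fingers":1,"travel":[-0.003,0.001,0],"spin":0},
  ],
)

```text
clock: 24.95
tcp_pos: [0.5478, -0.0154, 0.0895]
orientation: [126.1, 8.6, 169.0]
contact_force: [8.8, -0.5, -4.6]
grip_width: 0.0002
grasp_force: 3.8
```

Emit:
jog_arm(
  deltas=[
    {"fingers":1,"travel":[-0.002,0.0005,0],"spin":0},
    {"fingers":1,"travel":[-0.002,0.0005,0],"spin":0},
  ],
)

```text
clock: 25.15
tcp_pos: [0.5463, -0.0151, 0.0897]
orientation: [126.1, 8.7, 169.0]
contact_force: [10.2, -0.7, -3.4]
grip_width: -0.0001
grasp_force: 4.2
```

```bash
python3 st.py
```

```text
[-33.8  26.2 -24.   61.4  51.2 -37.6] [ 0.54633757 -0.01510541  0.08970189] 25.15 tilt 54.367074161457765 az 72.68658916412218 x/y vert [-0.15051478  0.79870773]
case xyz -0.1113058178708921 0.027529112090527566 0.08970189200516591 F [10.1861139  -0.69828985 -3.42052711]
```

Emit:
jog_arm(
  deltas=[
    {"fingers":1,"travel":[-0.002,0.0005,0],"spin":0},
    {"fingers":1,"travel":[-0.002,0.0005,0.004],"spin":0},
    {"fingers":1,"travel":[-0.002,0.0005,0.008],"spin":0},
    {"fingers":1,"travel":[-0.002,0.0005,0.01],"spin":0},
  ],
)

```text
clock: 25.55
tcp_pos: [0.544, -0.0157, 0.0987]
orientation: [126.4, 8.6, 169.0]
contact_force: [7.9, -4.4, -5.7]
grip_width: 0.0001
grasp_force: 4.6
```

Emit:
jog_arm(
  deltas=[
    {"fingers":1,"travel":[0,0,0.002],"spin":0},
    {"fingers":1,"travel":[0,0,0.005],"spin":0},
  ],
)

```text
clock: 25.75
tcp_pos: [0.5435, -0.0159, 0.1024]
orientation: [126.5, 8.6, 169.1]
contact_force: [9.7, -5.1, -12.7]
grip_width: 0.0002
grasp_force: 6.9
```

```bash
python3 st.py
```

```text
[-33.9  24.9 -23.8  63.   50.8 -37.7] [ 0.54345296 -0.01592943  0.10243272] 25.75 tilt 54.00222345163898 az 72.81366984580455 x/y vert [-0.14922907  0.7951579 ]
case xyz -0.11290633297423862 0.03006650791512805 0.10243272322772308 F [  9.72509212  -5.09757456 -12.7478906 ]
```

Emit:
jog_arm(
  deltas=[
    {"fingers":1,"travel":[-0.001,0,0.002],"spin":0},
    {"fingers":1,"travel":[-0.001,0,0.004],"spin":0},
  ],
)

```text
clock: 25.95
tcp_pos: [0.5427, -0.0162, 0.1063]
orientation: [126.5, 8.6, 169.1]
contact_force: [10.7, -6.5, -11.6]
grip_width: 0.0002
grasp_force: 7.0
```

The lid rises with no increase in force, so it is past the catch. Next I keep pushing and lift further.

Emit:
jog_arm(
  deltas=[
    {"fingers":1,"travel":[-0.001,0,0.003],"spin":0},
    {"fingers":1,"travel":[-0.001,0,0.006],"spin":0},
  ],
)

```text
clock: 26.15
tcp_pos: [0.5421, -0.0166, 0.1122]
orientation: [126.5, 8.7, 169.1]
contact_force: [12.2, -5.2, -12.6]
grip_width: 0.0001
grasp_force: 7.9
```

Emit:
jog_arm(
  deltas=[
    {"fingers":1,"travel":[0,0,0.004],"spin":0},
    {"fingers":1,"travel":[0,0,0.008],"spin":0},
  ],
)

```text
clock: 26.35
tcp_pos: [0.5414, -0.016, 0.1205]
orientation: [126.4, 8.6, 169.1]
contact_force: [5.1, -6.6, 1.5]
grip_width: -0.0
grasp_force: 7.0
```

Emit:
jog_arm(
  deltas=[
    {"fingers":1,"travel":[0,0,0.004],"spin":0},
    {"fingers":1,"travel":[0,0,0.009],"spin":0},
    {"fingers":1,"travel":[0,0,0.012],"spin":0},
  ],
)

```text
clock: 26.65
tcp_pos: [0.5393, -0.0139, 0.1333]
orientation: [126.2, 8.2, 169.0]
contact_force: [4.0, -3.4, -5.7]
grip_width: 0.0
grasp_force: 2.7
```

```bash
python3 st.py
```

```text
[-34.   22.3 -23.1  66.8  50.8 -37.9] [ 0.53933009 -0.01390466  0.13329306] 26.65 tilt 54.22494940279938 az 73.05854281604093 x/y vert [-0.14304994  0.79860776]
case xyz -0.11212009570992694 0.034591939712456346 0.1332930562767128 F [ 3.95185313 -3.35969464 -5.72677996]
```

Emit:
jog_arm(
  deltas=[
    {"fingers":1,"travel":[0.0003,0.001,0.005],"spin":0},
    {"fingers":1,"travel":[0.001,0.003,0.013],"spin":0},
    {"fingers":1,"travel":[0.0018,0.006,0.023],"spin":0},
    {"fingers":1,"travel":[0.0026,0.0088,0.034],"spin":0},
    {"fingers":1,"travel":[0.0038,0.013,0.044],"spin":0},
    {"fingers":1,"travel":[0.005,0.017,0.054],"spin":0},
    {"fingers":1,"travel":[0.0064,0.0217,0.064],"spin":0},
  ],
)

```text
clock: 27.35
tcp_pos: [0.5456, 0.008, 0.1978]
orientation: [126.2, 8.2, 169.0]
contact_force: [2.7, -5.2, -3.4]
grip_width: -0.0002
grasp_force: 2.8
```

Emit:
jog_arm(
  deltas=[
    {"fingers":1,"travel":[0.0016,0.0055,0.01],"spin":0},
    {"fingers":1,"travel":[0.0033,0.011,0.019],"spin":0},
    {"fingers":1,"travel":[0.005,0.017,0.028],"spin":0},
  ],
)

```text
clock: 27.65
tcp_pos: [0.5502, 0.0254, 0.2257]
orientation: [126.2, 8.1, 169.0]
contact_force: [2.0, -3.6, -4.4]
grip_width: -0.0004
grasp_force: 2.5
```

```bash
python3 st.py
python3 - <<'E'
from h import *
t=manip.state()['tcp_pos']
o=[]
for c in("side","top"):
    v=snap(c,c+"5")[:,:,::-1].copy(); 
    q=proj(c,t)[0].astype(int)
    o.append(cv2.resize(v[q[0]-55:q[0]+45,q[1]-80:q[1]+80],(480,300),interpolation=cv2.INTER_CUBIC))
cv2.imwrite("pics/c5.png",np.vstack(o))
E
```

```text
[-29.7  14.4 -20.3  72.5  52.3 -31.4] [0.55017516 0.02543535 0.2256775 ] 27.65 tilt 54.26803283533108 az 73.09841040669934 x/y vert [-0.14158066  0.79931576]
case xyz -0.0713174968420916 0.0352242161915333 0.22567749875774754 F [ 2.03361726 -3.64482709 -4.42725955]
```

View pics/c5.png

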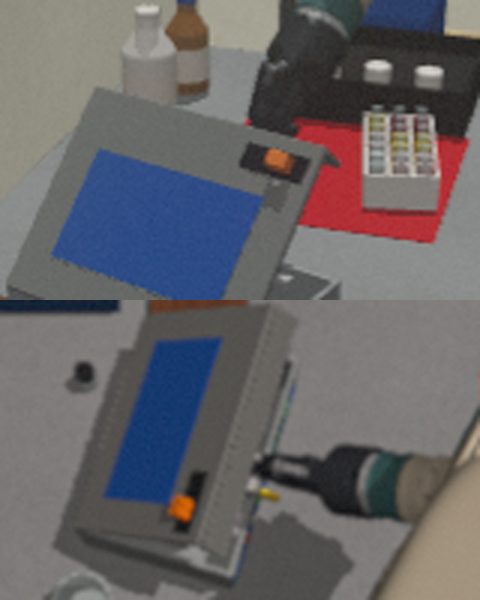

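The lid stands at about 45°, and in the top crop the yellow tongue shows at about (495, 268). I carry on along the arc, using 0.8 → 1.25 rad.

Emit:
jog_arm(
  deltas=[
    {"fingers":1,"travel":[0.002,0.007,0.008],"spin":0},
    {"fingers":1,"travel":[0.004,0.014,0.017],"spin":0},
    {"fingers":1,"travel":[0.006,0.021,0.0245],"spin":0},
    {"fingers":1,"travel":[0.0085,0.029,0.032],"spin":0},
    {"fingers":1,"travel":[0.011,0.037,0.039],"spin":0},
    {"fingers":1,"travel":[0.0132,0.045,0.0455],"spin":0},
  ],
)

```text
clock: 28.35
tcp_pos: [0.563, 0.0719, 0.2714]
orientation: [126.1, 8.1, 169.0]
contact_force: [-0.7, -2.6, -4.2]
grip_width: 0.0
grasp_force: 2.4
```

Emit:
jog_arm(
  deltas=[
    {"fingers":1,"travel":[0.0025,0.009,0.006],"spin":0},
    {"fingers":1,"travel":[0.005,0.018,0.0125],"spin":0},
    {"fingers":1,"travel":[0.008,0.027,0.0175],"spin":0},
    {"fingers":1,"travel":[0.01,0.035,0.021],"spin":0},
    {"fingers":1,"travel":[0.01,0.035,0.021],"spin":0},
  ],
)

```text
clock: 28.85
tcp_pos: [0.5735, 0.1075, 0.2932]
orientation: [126.0, 8.2, 169.1]
contact_force: [0.3, 0.2, -2.5]
grip_width: -0.0001
grasp_force: 0.7
```

```bash
python3 st.py
```

```text
[-20.4   8.4 -18.4  68.3  54.3 -16.3] [0.57349199 0.10746539 0.2932049 ] 28.85 tilt 54.460964260308614 az 73.18292174796446 x/y vert [-0.14272375  0.80110528]
case xyz 0.013959626323563894 0.035867700774046524 0.2932048958956826 F [ 0.30716308  0.16621354 -2.48274012]
```

Emit:
jog_arm(
  deltas=[
    {"fingers":1,"travel":[-0.001,-0.004,-0.006],"spin":0},
    {"fingers":1,"travel":[-0.003,-0.011,-0.015],"spin":0},
    {"fingers":1,"travel":[-0.008,-0.028,-0.015],"spin":0},
    {"fingers":1,"travel":[-0.017,-0.06,-0.015],"spin":0},
    {"fingers":1,"travel":[-0.028,-0.1,-0.015],"spin":0},
    {"fingers":1,"travel":[-0.04,-0.14,-0.015],"spin":0},
    {"fingers":1,"travel":[-0.05,-0.17,-0.015],"spin":0},
    {"fingers":1,"travel":[-0.053,-0.185,-0.015],"spin":0},
  ],
)

```text
clock: 29.65
tcp_pos: [0.5202, -0.0824, 0.2767]
orientation: [125.9, 8.1, 168.7]
contact_force: [-0.3, 0.2, 0.2]
grip_width: -0.0
grasp_force: 0.0
```

```bash
python3 st.py
python3 - <<'E'
from fit import *
p=[.604,.084,np.radians(73.7)]
o=[]
obs={}
for c in("side","top"):
    v=snap(c,c+"6")[:,:,::-1].copy(); q=proj(c,rest(p)([.0,0,.2]))[0].astype(int)
    obs[c]=[m["location"] for m in spotter.mark_of(c,"latch_top")[:1]],[m["location"] for m in spotter.mark_of(c,"lid_lip")[:1]]
    for th,col in((1.05,(0,0,255)),(1.25,(0,255,0))):
        u=np.array([-np.cos(th),np.sin(th)]); n=np.array([-np.sin(th),-np.cos(th)])
        w=np.array([.09,.121])+.22*u-.01*n
        for y in(-.14,.14):
            k=proj(c,rest(p)([w[0],y,w[1]]))[0]; cv2.circle(v,(int(round(k[1])),int(round(k[0]))),1,col,-1)
    o.append(cv2.resize(v[q[0]-65:q[0]+60,q[1]-100:q[1]+100],(480,300),interpolation=cv2.INTER_CUBIC))
cv2.imwrite("pics/c6.png",np.vstack(o)); print(obs)
E
```

```text
[-41.2  16.5 -12.   91.3  48.  -47.6] [ 0.52022425 -0.0823742   0.27666587] 29.65 tilt 54.46819004327063 az 72.89976995671306 x/y vert [-0.14123627  0.80144329]
case xyz -0.18319990459861885 0.03371271329208811 0.27666586879010235 F [-0.32779332  0.18002433  0.18701876]
{'side': ([[158.7, 249.4]], [[138.1, 231.7]]), 'top': ([[193.8, 208.1]], [[170.4, 239.1]])}
```

View pics/c6.png

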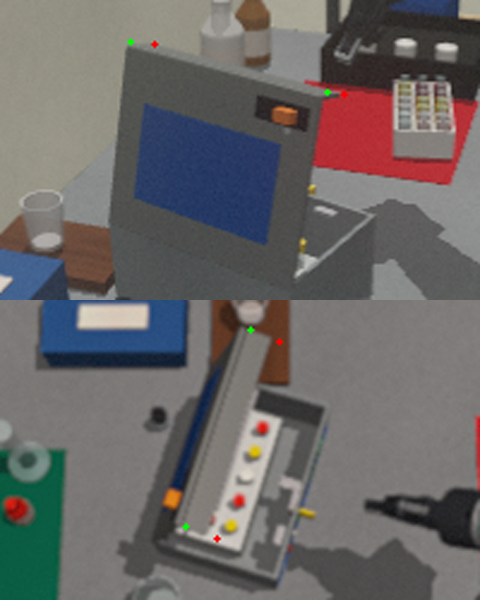

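The lid's corners match the 1.25 rad (about 72°) markers. It stands free, the latch block is at its open end, and the tool is well clear.

```bash
python3 -c "
from bench import manip
print(manip.sign_off())"
```

```text
the job is handed in; nothing more can be done
None
```

The job is handed in: the latch is fully open, the safety catch was released and the lid stands open by itself at about 72°, with contact forces of at most about 19 N in the readings, nothing seen displaced near the reactor, and about 30 s used.

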